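# Set a mug and the flow valve on a countertop filter tap

### The job

Get the countertop filter tap ready to fill the leaf-patterned mug that stands to the left of it: swing the spout well clear of the tray, stand the mug upright in the centre of the orange ring on the tray, let go of it, and swing the spout back over the middle of the mug. Only then turn the blue valve lever from shut until it points exactly at the red flow marker, and let go. Keep the mug upright all the time and do not move the red marker or disturb the dotted mug, the shaker or the bowl.

Things in the scene. Friction and masses are not known exactly. Their poses are not given: they have to be found in the camera images.
- tap: White and steel countertop filter tap, fixed. Origin on the worktop under the column's axis. Base plate y -55 to +215, x -65 to +65 mm, 10 mm thick; drip tray 118 x 128 mm centred at y = +140. Column 34 mm radius, 148 mm high (foot 46 mm radius). Above it, on the axis: spout hub (27 mm radius, to 180 mm high), aluminium dial (50 mm radius, top at 189 mm), blue lever (198 to 228 mm high).
- tray_mark (a point): Centre of the orange ring (60 mm across) on the tray, at the height of the tray's top, 13 mm above the worktop: tap frame (0, 140, 13) mm.
- spout (a joint): Swing of the spout about the column's vertical axis, rad: 0 = outlet over the centre of the tray ring (spout along the tap's +y); grows counter-clockwise seen from above, that is towards the tap's -x (the front). Range -0.3 to 1.4. Stays where it is left (friction 0.15 N m). It starts over the tray.
- outlet (a point): Lower end of the spout's outlet nozzle (black, 20 mm across), 140 mm from the column axis, 135 mm above the worktop. The spout is a steel tube 16 mm thick whose upper side is 173 mm high.
- spout_post (a point): Point on the black upright round grip post on the spout (14 mm thick, from 173 to 235 mm high), 80 mm from the column axis; the point is on the post's axis, 220 mm above the worktop. A good place to pinch or push the spout.
- lever (a joint): Blue valve lever's turn about the column's vertical axis, rad: 0 = shut, pointing along the tap's -x (the front); grows counter-clockwise seen from above, towards the tap's -y, up to 1.571 = fully open. It stays where it is left (friction 0.12 N m). It starts shut or nearly so.
- lever_grip (a point): Point on the lever's axis of rotation, 217 mm above the worktop, where the bar can be pinched from above. The lever is a bar 12 mm thick and 30 mm tall (198 to 228 mm high), reaching 36 mm from the axis to its pointing end (white line on top) and 30 mm to the other end.
- lever_tip (a point): Pointing end of the lever, 36 mm from the axis; turns with the lever. Its -x axis is the direction in which the lever points.
- marker (a joint): Where the red flow marker stands on the dial, rad, measured in the same way as the lever's turn; the lever points at it when both values are equal. It differs from run to run; it is stiff (0.5 N m) and must be left where it stands.
- marker_tip (a point): The red marker at the dial's rim, 52 mm from the axis, 190 mm high. Its -x axis points from the axis to the marker.
- mug: China mug with green leaf sprigs, basket-weave surface, 90 mm wide and 94 mm high, 0.17 to 0.3 kg. Origin at the underside, z up. The round cup (90 mm across at the rim, wall about 10 mm) is centred at y = +14 mm; the handle sticks out along -y.
- mug_mouth (a point): Centre of the mug's mouth, on the cup's axis at the height of the rim: mug frame (0, 14, 94) mm.
- mug_handle (a point): Point on the upper part of the mug's handle: mug frame (0, -49, 70) mm. The handle is 8 mm thick (along the mug's x), reaches from y = -58 to the cup's wall at y = -31 and from 20 to 86 mm high.
- dotted_mug: White mug with black dots, 82 x 114 x 91 mm, a bystander. Origin at the centre of the underside.
- shaker: Small china shaker, 42 mm across, 64 mm high, a bystander. Origin at the centre of the underside.
- bowl: Low china bowl, 135 mm across, 46 mm high, a bystander. Origin at the centre of the underside.

How it is judged (in metres and radians):
On the way, in this order (a step that is already met when the one before it is completed fails the run):
1. the spout is swung clear of the tray (at least 0.6 rad) (value of joint spout above 0.6 rad), for 0.1 s.
2. the mug stands upright in the middle of the tray ring (within 22 mm), let go (horizontal distance between mug_mouth and tray_mark below 0.022 m and angle between mug's own z axis and vertical below 0.09 rad and z of mug in the frame of tray_mark between -0.004 and 0.004 m and contact force between the fingers and mug below 0.3 N), for 0.2 s.
3. the spout's outlet is back over the mug's middle (within 22 mm) (horizontal distance between mug_mouth and tray_mark below 0.022 m and angle between mug's own z axis and vertical below 0.09 rad and z of mug in the frame of tray_mark between -0.004 and 0.004 m and horizontal distance between outlet and mug_mouth below 0.022 m), for 0.2 s.
4. the lever points at the red marker (within 4 degrees) (all of step 3 and angle between the x axis of lever_tip and the x axis of marker_tip, either way round below 0.07 rad and value of joint lever above 0.35 rad), for 0.2 s.
At the end, for the whole second after the job is handed in: The mug stands upright (tilt under 0.09 rad) and at rest on the tray, its mouth's centre within 22 mm (level distance) of the ring's centre; the outlet is within 22 mm (level distance) of the mouth's centre; the lever points at the red marker within 0.07 rad and is at rest (all of step 4 and linear speed of mug below 0.02 m/s and velocity of joint lever between -0.05 and 0.05 rad/s); the robot touches nothing.
It fails at once if the red marker is moved by more than 6 mm (distance of marker_tip from where it was at the start of the episode above 0.006 m).
It fails at once if the valve is opened (over 0.35 rad) while the spout is not over the mug (value of joint lever above 0.35 rad and horizontal distance between outlet and mug_mouth above 0.04 m).
It fails at once if the mug is tipped by more than 0.5 rad (angle between mug's own z axis and vertical above 0.5 rad).
It fails at once if a bystander (dotted mug, shaker, bowl) is moved by more than 25 mm (distance of any of dotted_mug, shaker, bowl from where it was at the start of the episode above 0.025 m).
It also fails if it takes over 69 s, if anything falls off the work surface, if the arm or the gripper's body presses on something with over 40 N, if the wrist force passes 120 N, or if a joint passes its speed limit or range.

### The arm

A 6-joint arm with a two-finger parallel gripper is mounted at the origin on a cart in front of the work surface, level with it; the furniture and walls round the work are solid. World frame = base frame: x ahead of the robot, y to its left, z up, the work surface at z = 0. Lengths are in m, angles in degrees, forces in N, time in s.
With the tool pointing down it reaches from about 0.375 to 0.9 m from the base axis. Payload 3.1 kg.
Tool frame: the origin (TCP) lies at the very end of the fingers, on their centre line; the grasp point (between the pads) lies robot.hold_point_z behind it (robot.hold_point_z is the distance from the TCP to the grasp point, in m); z points along the fingers, y is the line along which they close (so a half turn about z gives the same grasp; the last joint's range is limited). The gripper opens to 85 mm and grips with 20 to 120 N. Pads are 22 mm wide; open, the fingers measure 114 mm over their backs; the gripper's body (76 mm by 85 mm) begins 54 mm behind the grasp point. The pads swing forward as they close: fully open they stand 13 mm farther back than shut.
Start: joints at [-79.04, 30.224, 82.088, -0, 67.689, -10.227], TCP at [0.226, -0.583, 0.231] pointing down, gripper open.
Joint ranges: [-176.69, 176.69], [-43.24, 126.21], [12.49, 139.97], [-82, 262], [0, 151.66], [-163.58, 163.58]. Speed limits (degrees/s): [159.86, 159.86, 180, 180, 180, 180].

### API

Orientations are given as a 3x3 rotation matrix whose columns are the frame's x, y, z axes.
In Python, from rig import robot gives the robot as it stands.
- The arm moves only by the tool tcp_steps, called after ">>>" by a JSON object that holds its "op" and its "data", one argument or row to a line. Schema: {"type":"object","properties":{"ticks":{"type":"array","items":{"type":"object","properties":{"sx":{"type":"number"},"sy":{"type":"number"},"sz":{"type":"number"},"spin":{"type":"number"},"jaw":{"type":"number"}},"additionalProperties":false,"required":["jaw"]},"minItems":1,"maxItems":8},"grip_force":{"type":"number"},"only":{"type":"string"},"quiet":{"type":"boolean"},"lines":{"type":"string"}},"required":["ticks"],"additionalProperties":false}. ticks is a list of rows, 1 to 8 of them, each an object with the fields sx, sy, sz (the shift in units of 50 mm), spin (a turn about the tool's z in units of 4 degrees), jaw (the opening from 0.0 (shut) to 1.0 (fully open)); a field left out counts as zero (the opening has to be given); each row is the pose to reach, as a shift and turn from the pose commanded when the call began, along the tool's axes at that moment; what a row does not reach only later rows make up. A row lasts 1/12 s, in which the tool goes at most 0.0417 m and 7.16 degrees, less where a joint would pass 70% of its speed; a pose out of reach is approached as far as the arm can. The fingers move at their own pace and stop on an object; grip_force is the grip in N (left out, the last holds). Time passes only in rows, so rows that do not move let the fingers close. The tool returns the time, the measured TCP pose, the force, the opening and the grip force at its end. only (a regular expression) keeps the lines of the reply that match it, lines (a string "A,B") keeps lines A to B, and quiet returns only ok. Input that does not fit is refused with a message, and nothing moves.
- robot.get_obs(): the state, without advancing time (a new reading comes with each control period).
- robot.grab_frame(name): name is "scene" or "side" or "wrist"; returns the picture (400x640x3 uint8, red, green, blue); there is no depth.
- robot.calibration(name): a dict with "K" (3x3 intrinsics, pixels), "R" (3x3) and "t" (3): a world point X has camera coordinates R X + t. Camera axes: x right, y down, z forward; pixel columns grow to the right and rows downward; lengths in m; the calibration is good to about 2 mm. A picture is of the moment at which its call begins: read the wrist's pose just before it. calibration takes no time and is no camera call; for the wrist camera it gives the pose at the moment of the call.
- robot.finish_job(): hands the job in; it is judged then, once.
The state is a dict: "time_s": time; "joint_positions": joint angles; "joint_velocities": joint speeds; "joint_torque": joint torques, N m; "position": TCP position; "tool_rot": TCP orientation; "ft_force": force on the tool from outside, world axes, zero at the start; "ft_torque": the same for the moment, N m; "gripper_width": opening from 0.0 (shut) to 1.0 (fully open); "finger_force": force on a finger pad.
Only numpy, scipy, OpenCV 4.12 (cv2) and the standard library are available. Lean on these libraries where they do the work, as an engineer would, in place of code of your own. Each camera call takes 0.05 s, during which the arm holds its last target. There are 200 camera calls.

## Working session

There is one attempt and no reset: what is moved stays moved. The work goes in short steps, Python scripts to look and compute and a tool call to move; the robot and the scene stay as the last step left them, time stands still between calls to the robot, and variables do not carry over. Pictures are saved under pics/ and viewed, at most 13 in all, crops included, and the job is handed in when it is done.

```bash
ls; mkdir -p pics; python3 - <<'E'
from rig import robot
import cv2,numpy as np
o=robot.get_obs();print(o['time_s'],o['position'],np.round(o['tool_rot'],3),robot.hold_point_z)
for n in("scene","side","wrist"):
    f=robot.grab_frame(n);cv2.imwrite(f"pics/{n}0.png",f[:,:,::-1])
    c=robot.calibration(n);print(n,np.round(c['K'],1).tolist(),np.round(c['R'],3).tolist(),np.round(c['t'],3))
E
```

```text
pics
rig.py
0.0 [ 0.22577712 -0.58200756  0.23031525] [[ 0.932  0.361 -0.   ]
 [ 0.361 -0.932  0.002]
 [ 0.    -0.002 -1.   ]] 0.0187
scene [[425.0, 0.0, 322.0], [0.0, 425.0, 195.3], [0.0, 0.0, 1.0]] [[0.547, -0.837, -0.022], [-0.461, -0.279, -0.842], [0.699, 0.471, -0.539]] [-0.335  0.378  1.098]
side [[424.7, 0.0, 320.1], [0.0, 424.7, 201.8], [0.0, 0.0, 1.0]] [[0.989, -0.149, 0.025], [-0.033, -0.371, -0.928], [0.147, 0.917, -0.372]] [-0.559  0.163  1.225]
wrist [[296.2, 0.0, 324.5], [0.0, 296.2, 192.7], [0.0, 0.0, 1.0]] [[0.361, -0.933, -0.001], [-0.893, -0.346, 0.288], [-0.269, -0.103, -0.958]] [-0.625 -0.037  0.38 ]
```

View pics/scene0.png

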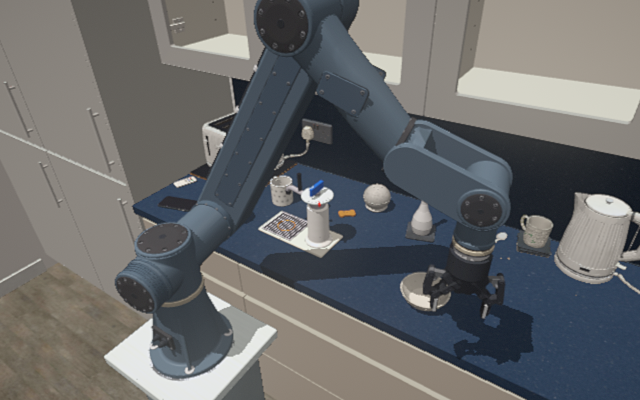

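View pics/side0.png

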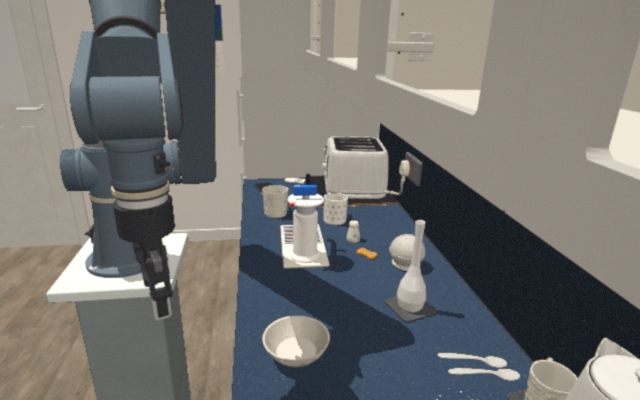

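The scene picture shows the tap column base at about (318,243), the dial at (317,196) and the tray left of it at (287,228). The dotted mug is at (282,190), and the arm hides the leaf mug. In the side picture the leaf mug is at (275,202), the tap column at (306,240), the dial at (306,200), the dotted mug at (335,208), the shaker at (353,232) and the bowl at (296,343).

```bash
cat >h.py <<'E'
from rig import robot
import numpy as np,cv2
def ray(c,uv):
    d=c['R'].T@np.linalg.inv(c['K'])@np.array([*uv,1.]);return -c['R'].T@c['t'],d/np.linalg.norm(d)
def plane(c,uv,z):
    o,d=ray(c,uv);return o+d*(z-o[2])/d[2]
def tri(*cu):
    A=np.zeros((3,3));b=np.zeros(3);L=[ray(c,u) for c,u in cu]
    for o,d in L:
        M=np.eye(3)-np.outer(d,d);A+=M;b+=M@o
    p=np.linalg.solve(A,b);return p,[np.linalg.norm(np.cross(p-o,d)) for o,d in L]
def proj(c,X):
    q=c['K']@(c['R']@np.array(X,float)+c['t']);return q[:2]/q[2]
def cal(n):
    return {k:np.array(v) for k,v in robot.calibration(n).items()}
E
python3 - <<'E'
from h import *
s,d=cal('scene'),cal('side')
print('dial',tri((s,(317,195)),(d,(306,200))))
print('dotted',plane(d,(335,218),.0),'mug',plane(d,(276,214),0),plane(d,(275,190),.094),'col',plane(s,(318,243),.01),'shaker',plane(d,(353,240),0))
w=cv2.imread('pics/side0.png')[160:290,220:400];v=cv2.imread('pics/scene0.png')[150:260,240:400]
cv2.imwrite('pics/c0.png',np.hstack([cv2.resize(w,(400,289),interpolation=2),cv2.resize(v,(400,289),interpolation=2)]))
E
```

```text
dial (array([ 0.51387731, -0.05103393,  0.18416485]), [np.float64(0.0008126776632738562), np.float64(0.000812677663273845)])
dotted [6.53700249e-01 2.24743274e-01 1.11022302e-16] mug [0.44535349 0.28042057 0.        ] [0.4430172 0.2784064 0.094    ] col [ 0.49506501 -0.06162494  0.01      ] shaker [0.68003504 0.04759657 0.        ]
```

View pics/c0.png

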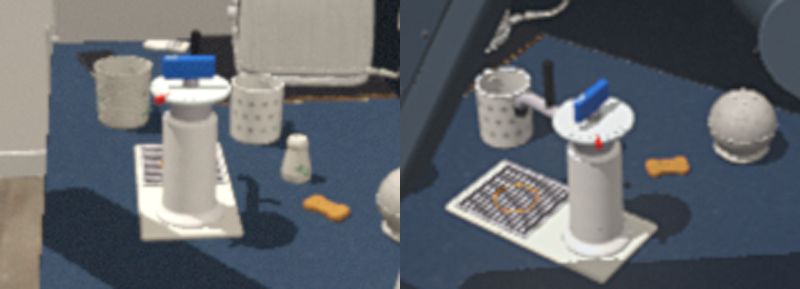

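The crops show the lever roughly along the front, the red marker on the near-right rim, and the ring on the tray. The tap is at about (0.51, -0.05), and the leaf mug at about (0.445, 0.28). I'll move the wrist camera above them.

Careful with the scale: shifts go in units of 50 mm and turns go in units of 4 degrees. That gives: -0.17 m is -3.4, -0.2 m is -4, 21.2 degrees is 5.3.

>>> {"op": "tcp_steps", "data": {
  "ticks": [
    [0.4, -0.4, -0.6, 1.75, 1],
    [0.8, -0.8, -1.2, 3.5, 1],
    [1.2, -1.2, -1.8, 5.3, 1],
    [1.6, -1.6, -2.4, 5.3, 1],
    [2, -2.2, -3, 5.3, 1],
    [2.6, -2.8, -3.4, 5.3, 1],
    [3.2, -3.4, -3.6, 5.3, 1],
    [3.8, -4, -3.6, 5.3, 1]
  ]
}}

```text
refused: ticks[0]: [0.4, -0.4, -0.6, 1.75, 1] is not of type 'object' (schema: type "object"). Nothing was moved.
```

Nothing moved. I misread the format; it is a list of objects with named fields. Resending.

>>> {"op": "tcp_steps", "data": {
  "ticks": [
    {"sx": 0.4, "sy": -0.4, "sz": -0.6, "spin": 1.75, "jaw": 1},
    {"sx": 0.8, "sy": -0.8, "sz": -1.2, "spin": 3.5, "jaw": 1},
    {"sx": 1.2, "sy": -1.2, "sz": -1.8, "spin": 5.3, "jaw": 1},
    {"sx": 1.6, "sy": -1.6, "sz": -2.4, "spin": 5.3, "jaw": 1},
    {"sx": 2, "sy": -2.2, "sz": -3, "spin": 5.3, "jaw": 1},
    {"sx": 2.6, "sy": -2.8, "sz": -3.4, "spin": 5.3, "jaw": 1},
    {"sx": 3.2, "sy": -3.4, "sz": -3.6, "spin": 5.3, "jaw": 1},
    {"sx": 3.8, "sy": -4, "sz": -3.6, "spin": 5.3, "jaw": 1}
  ]
}}

```text
time_s: 0.82
position: [0.3265, -0.3383, 0.4131]
tool_rot: [[1.0, -0.002, 0.003], [-0.001, -1.0, -0.005], [0.003, 0.004, -1.0]]
ft_force: [0.4, 0.3, 0.1]
gripper_width: 0.998
finger_force: 0.0
```

>>> {"op": "tcp_steps", "data": {
  "ticks": [
    {"sx": 0.6, "sy": -0.4, "jaw": 1},
    {"sx": 1, "sy": -1.2, "jaw": 1},
    {"sx": 1, "sy": -2, "jaw": 1},
    {"sx": 1, "sy": -2.8, "jaw": 1},
    {"sx": 1, "sy": -3.6, "jaw": 1},
    {"sx": 1, "sy": -4.4, "jaw": 1},
    {"sx": 1, "sy": -5.2, "jaw": 1},
    {"sx": 1, "sy": -6, "jaw": 1}
  ]
}}

```text
time_s: 1.48
position: [0.3751, -0.0369, 0.4105]
tool_rot: [[1.0, -0.001, 0.0], [-0.001, -1.0, 0.0], [0.0, -0.0, -1.0]]
ft_force: [1.0, 0.3, -1.9]
gripper_width: 1.004
finger_force: 0.0
```

```bash
cat >shot.py <<'E'
from h import *
import sys,pickle
n=sys.argv[1];c=cal('wrist');f=robot.grab_frame('wrist');cv2.imwrite(f'pics/{n}.png',f[:,:,::-1]);pickle.dump(c,open(f'{n}.pkl','wb'))
E
```

>>> {"op": "tcp_steps", "data": {
  "ticks": [
    {"sx": 0.4, "sy": -0.6, "sz": -0.2, "jaw": 1},
    {"sx": 0.4, "sy": -0.6, "sz": -0.2, "jaw": 1},
    {"sx": 0.4, "sy": -0.6, "sz": -0.2, "jaw": 1}
  ]
}}

```text
time_s: 1.73
position: [0.3962, -0.0074, 0.4209]
tool_rot: [[1.0, 0.005, 0.001], [0.005, -1.0, -0.001], [0.001, 0.001, -1.0]]
ft_force: [1.0, -0.3, -0.3]
gripper_width: 1.005
finger_force: 0.0
```

```bash
python3 shot.py w1
```

>>> {"op": "tcp_steps", "data": {
  "ticks": [
    {"sy": -0.8, "jaw": 1},
    {"sy": -1.6, "jaw": 1},
    {"sy": -2.4, "jaw": 1},
    {"sy": -3.2, "jaw": 1},
    {"sy": -3.6, "jaw": 1},
    {"sy": -3.6, "jaw": 1},
    {"sy": -3.6, "jaw": 1}
  ]
}}

```text
time_s: 2.37
position: [0.396, 0.1701, 0.42]
tool_rot: [[1.0, -0.0, -0.001], [-0.0, -1.0, -0.001], [-0.001, 0.001, -1.0]]
ft_force: [0.0, -1.2, -0.3]
gripper_width: 0.998
finger_force: 0.0
```

```bash
python3 shot.py w2
```

```text
(no output)
```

View pics/w1.png

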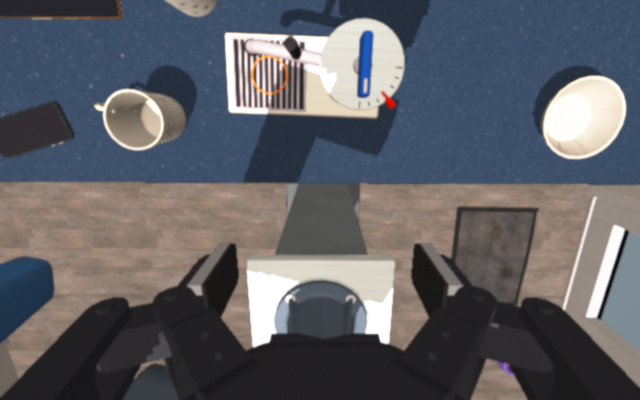

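View pics/w2.png

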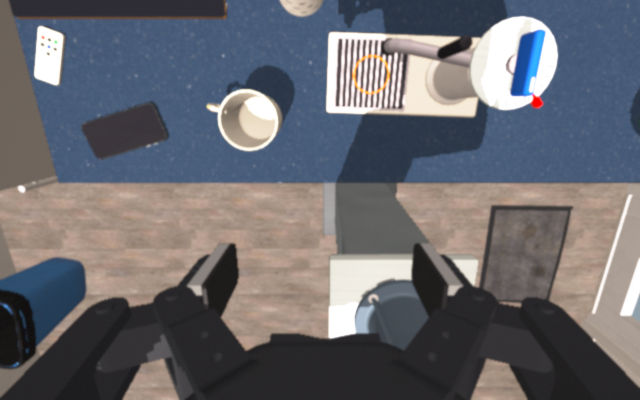

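w1 shows the dial centre at (363,63), the ring at (269,75), the post near (292,46), the lever from (367,31) to (363,97), the red marker at (389,100) and the mug rim at (133,118) with its handle to the left. In w2 the ring is at (371,74), the dial at (513,62), the marker at (537,101), and the rim at (249,119) with the handle tip at (210,107).

```bash
cat >m.py <<'E'
from h import *
import pickle
P={}
for n in('w1','w2'):
    c=pickle.load(open(n+'.pkl','rb'));im=cv2.imread(f'pics/{n}.png');hsv=cv2.cvtColor(im,cv2.COLOR_BGR2HSV);H,S,V=cv2.split(hsv)
    yy,xx=np.mgrid[:400,:640]
    top=yy<150
    red=top&((H<5)|(H>175))&(S>180)&(V>100)
    ora=top&(H>8)&(H<20)&(S>150)&(V>150)&(xx>200)&(yy>40)
    blu=top&(H>100)&(H<125)&(S>170)&(V>110)
    d={}
    for k,m in(('red',red),('ora',ora),('blu',blu)):
        l,lab,st,ce=cv2.connectedComponentsWithStats(m.astype(np.uint8))
        pts=np.argwhere(m)[:,::-1].astype(np.float32)
        if k!='ora':
            i=1+np.argmax(st[1:,4]);pts=np.argwhere(lab==i)[:,::-1].astype(np.float32)
        d[k]=(cv2.fitEllipse(pts) if k=='ora' else cv2.minAreaRect(pts));print(n,k,len(pts),d[k], pts.mean(0))
    # mug + dial: white blobs
    w=top&(S<110)&(V>110)
    l,lab,st,ce=cv2.connectedComponentsWithStats(w.astype(np.uint8))
    for i in range(1,l):
        if st[i,4]>300:print(n,'white',st[i],ce[i].round(1))
    P[n]=(c,d)
E
python3 m.py
python3 - <<'E'
import cv2,numpy as np
a=cv2.imread('pics/w1.png');b=cv2.imread('pics/w2.png')
f=lambda i,x,y,w,h,s:cv2.resize(i[y:y+h,x:x+w],None,fx=s,fy=s,interpolation=cv2.INTER_CUBIC)
cv2.imwrite('pics/c1.png',np.vstack([f(a,220,10,200,110,4)[:,:800],np.hstack([f(a,85,80,110,80,3.6),f(b,200,80,112,80,3.6)])[:160*2,:800]]) if 0 else np.vstack([np.hstack([f(a,235,10,190,110,2.1),f(b,375,10,190,110,2.1)]),np.hstack([f(a,90,75,105,85,3.8),f(b,200,75,105,85,3.8)])[:, :798]]))
E
```

```text
w1 red 79 ((388.25006103515625, 101.24999237060547), (14.849241256713867, 7.071067810058594), 45.0) [389.6076   102.417725]
w1 ora 167 ((268.972412109375, 74.59769439697266), (33.80120086669922, 37.376258850097656), 166.11856079101562) [268.91617  75.05988]
w1 blu 529 ((364.61895751953125, 63.47758483886719), (10.217632293701172, 63.4785041809082), 3.3664605617523193) [364.70132  59.37807]
w1 white [163   0  52  18 633] [192.4   6.7]
w1 white [  214    18   193   100 12217] [316.8  70.6]
w1 white [ 542   75   86   75 5198] [585.  114.5]
w1 white [  94   87   90   63 3561] [138.6 118.3]
w2 red 87 ((537.0, 102.50001525878906), (10.39893913269043, 9.841852188110352), 21.801406860351562) [536.5977  102.22988]
w2 ora 134 ((370.77691650390625, 74.03421783447266), (33.749752044677734, 37.606937408447266), 15.744102478027344) [370.25372  73.86567]
w2 blu 1214 ((527.2307739257812, 62.34615707397461), (20.984426498413086, 67.66006469726562), 11.309932708740234) [527.09393   61.773476]
w2 white [   15     0   625   150 69654] [339.8  75.4]
```

View pics/c1.png

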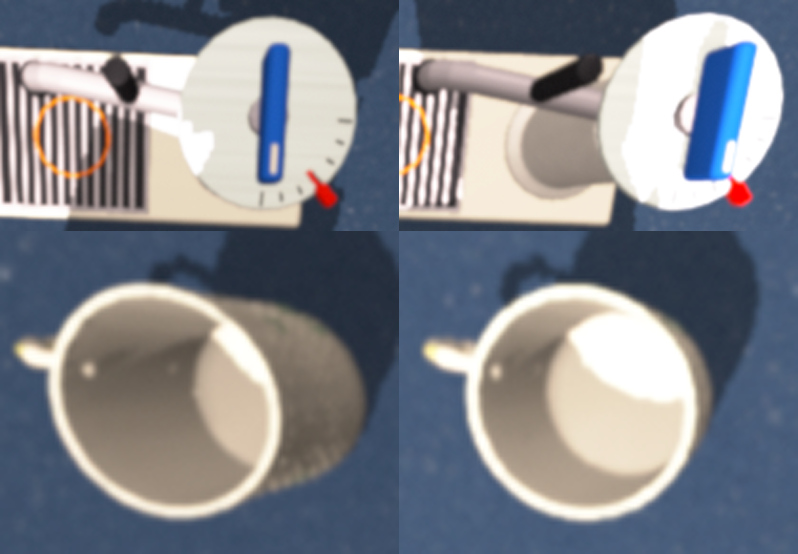

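In the crop the rim ellipse centres are at about (133.3,119.9) in w1 and (247.8,120) in w2. The handle tips are at (94.7,106.1) and (206.8,106.3), and the post tops at (291.2,40.5) and (465,42.4). The lever's white pointing end faces front, with the marker to its right.

```bash
python3 - <<'E'
from h import *
import pickle
a=pickle.load(open('w1.pkl','rb'));b=pickle.load(open('w2.pkl','rb'))
X={}
for n,u,v in[('rim',(133.3,119.9),(247.8,120)),('handle',(94.7,106.1),(206.8,106.3)),('dial',(362.4,63.3),(513.8,63.3)),('post',(291.2,40.5),(465,42.4)),('ring',(268.9,74.6),(370.8,74)),('red',(389,101.5),(537,102))]:
    p,e=tri((a,u),(b,v));X[n]=p;print(n,p.round(4),np.round(e,4))
d=X['ring']-X['dial'];print('ring-dial',np.hypot(*d[:2]),'phi(+y dir) deg',np.degrees(np.arctan2(d[1],d[0])))
m=X['handle']-X['rim'];print('mug',np.hypot(*m[:2]),np.degrees(np.arctan2(m[1],m[0])))
p=X['post']-X['dial'];print('post',np.hypot(*p[:2]),np.degrees(np.arctan2(p[1],p[0])))
r=X['red']-X['dial'];print('red',np.hypot(*r[:2]),np.degrees(np.arctan2(r[1],r[0])))
for uv in((389,101.5),):
  q=plane(a,uv,.19)-X['dial'];print(np.hypot(*q[:2]),np.degrees(np.arctan2(q[1],q[0])))
q=plane(b,(537,102),.19)-X['dial'];print(np.hypot(*q[:2]),np.degrees(np.arctan2(q[1],q[0])))
l=plane(a,(363.1,96.2),.228);k=plane(a,(367.9,31.9),.228);q=l-k;print('lever',l,k,np.hypot(*q[:2]),np.degrees(np.arctan2(q[1],q[0])))
for n in('scene','side'):
  print(n,proj(cal(n),X['dial']),proj(cal(n),X['ring']))
o=robot.get_obs();print(o['joint_positions'])
# ground items for safety
print('dotted',plane(b,(300,5),.09),'bowl',plane(a,(585,115),.046))
E
```

```text
rim [0.4454 0.2873 0.0932] [0.0002 0.0002]
handle [0.4655 0.3542 0.0773] [0.0002 0.0002]
dial [ 0.5152 -0.0519  0.1891] [0.0006 0.0006]
post [0.5305 0.0265 0.2314] [0.0012 0.0012]
ring [0.5185 0.0886 0.0131] [0.0001 0.0001]
red [ 0.4723 -0.0849  0.1934] [0.0009 0.0009]
ring-dial 0.14047730431637548 phi(+y dir) deg 88.6584638852373
mug 0.069784103984258 73.22275633892671
post 0.07978638532957891 78.9691182560158
red 0.054187024379869254 -142.39294486445718
0.0538828590395835 -141.15367053062525
0.056359540607405674 -141.0832224517903
lever [ 0.47827191 -0.04931221  0.228     ] [ 0.5406479  -0.05161737  0.228     ] 0.0624185724797239 177.88354427294882
scene [317.40789454 193.80995912] [286.1067859  224.52413315]
side [306.65621006 198.18234621] [301.76927908 232.94447911]
[ 8.29375677e+00  3.43561292e+00  9.10524850e+01 -6.60188659e-02
  8.55934059e+01  9.84016211e+01]
dotted [0.60193467 0.20316973 0.09      ] bowl [ 0.45394547 -0.45006559  0.046     ]
```

The measurements agree with the given sizes: ring to dial 140.5 mm, post 79.8 mm from the axis, dial height 189 mm, rim height 93 mm. The tap's +y is at 88.7°, the spout is at -0.17 rad, and the marker is about 39.6° (0.69 rad). I'll pinch the post next.

Scaled: 0.1435 m is 2.87, 0.1345 m is 2.69, -56 degrees is -14.

>>> {"op": "tcp_steps", "data": {
  "ticks": [
    {"sx": 0.4, "sy": 0.4, "sz": 0.2, "spin": -1.75, "jaw": 0.5},
    {"sx": 0.8, "sy": 0.8, "sz": 0.6, "spin": -3.5, "jaw": 0.5},
    {"sx": 1.2, "sy": 1.2, "sz": 1, "spin": -5.25, "jaw": 0.5},
    {"sx": 1.6, "sy": 1.6, "sz": 1.4, "spin": -7, "jaw": 0.5},
    {"sx": 2, "sy": 2, "sz": 1.6, "spin": -8.75, "jaw": 0.5},
    {"sx": 2.4, "sy": 2.4, "sz": 1.8, "spin": -10.5, "jaw": 0.5},
    {"sx": 2.69, "sy": 2.87, "sz": 1.8, "spin": -12.25, "jaw": 0.5},
    {"sx": 2.69, "sy": 2.87, "sz": 1.8, "spin": -14, "jaw": 0.5}
  ]
}}

```text
time_s: 3.08
position: [0.5329, 0.0205, 0.3293]
tool_rot: [[0.561, 0.828, -0.0], [0.828, -0.561, -0.003], [-0.003, 0.002, -1.0]]
ft_force: [-0.2, 0.9, -0.4]
gripper_width: 0.504
finger_force: 0.0
```

>>> {"op": "tcp_steps", "data": {
  "ticks": [
    {"sz": 0.6, "spin": -1.75, "jaw": 0.5},
    {"sz": 1.2, "spin": -3.5, "jaw": 0.5},
    {"sz": 1.2, "spin": -5.25, "jaw": 0.5},
    {"sz": 1.2, "spin": -5.75, "jaw": 0.5}
  ]
}}

```text
time_s: 3.42
position: [0.5285, 0.0246, 0.2682]
tool_rot: [[0.191, 0.982, -0.006], [0.982, -0.191, 0.0], [-0.001, -0.006, -1.0]]
ft_force: [-0.3, 0.7, 1.1]
gripper_width: 0.501
finger_force: 0.0
```

```bash
python3 - <<'E'
from h import *
o=robot.get_obs();R=np.array(o['tool_rot']);print(R.T@(np.array([.5305,.0266,.203])-o['position']),o['joint_positions'].__repr__())
E
```

```text
[0.00237036 0.0019604  0.06514363] array([-9.41607542e+00,  2.04127569e+01,  9.30139770e+01, -4.86304673e-02,
        6.69146834e+01,  1.59947219e+00])
```

Scaled: 0.063 m is 1.26, 0.03 m is 0.6.

>>> {"op": "tcp_steps", "data": {
  "ticks": [
    {"sx": 0.02, "sy": 0.02, "sz": 0.6, "jaw": 0.5},
    {"sx": 0.02, "sy": 0.02, "sz": 1.26, "jaw": 0.5},
    {"sx": 0.02, "sy": 0.02, "sz": 1.26, "jaw": 0.5},
    {"sx": 0.02, "sy": 0.02, "sz": 1.26, "jaw": 0.1},
    {"sx": 0.02, "sy": 0.02, "sz": 1.26, "jaw": 0.1},
    {"sx": 0.02, "sy": 0.02, "sz": 1.26, "jaw": 0.1},
    {"sx": 0.02, "sy": 0.02, "sz": 1.26, "jaw": 0.1},
    {"sx": 0.02, "sy": 0.02, "sz": 1.26, "jaw": 0.1}
  ],
  "grip_force": 40
}}

```text
time_s: 4.08
position: [0.5319, 0.0271, 0.209]
tool_rot: [[0.191, 0.982, 0.002], [0.982, -0.191, -0.003], [-0.002, 0.002, -1.0]]
ft_force: [-2.4, -6.0, 2.0]
gripper_width: 0.147
finger_force: 39.4
```

```bash
python3 - <<'E'
from h import *
o=robot.get_obs();R=np.array(o['tool_rot']);p=np.array(o['position']);ax=np.array([.5152,-.0519])
r=p[:2]-ax;rad=np.hypot(*r);a0=np.arctan2(r[1],r[0]);print(rad,np.degrees(a0))
for d in range(7,85,7):
    a=a0+np.radians(d);q=np.r_[ax+rad*np.array([np.cos(a),np.sin(a)]),p[2]];print(d,(R.T@(q-p)).round(4))
E
```

```text
0.08074185074810844 78.08430127294966
7 [-0.0004 -0.0098 -0.    ]
14 [-0.0021 -0.0196 -0.    ]
21 [-0.0049 -0.029  -0.    ]
28 [-0.0088 -0.0381 -0.0001]
35 [-0.0138 -0.0465 -0.0001]
42 [-0.0199 -0.0544 -0.0001]
49 [-0.0268 -0.0614 -0.0001]
56 [-0.0345 -0.0675 -0.0001]
63 [-0.0429 -0.0726 -0.    ]
70 [-0.0519 -0.0767 -0.    ]
77 [-0.0613 -0.0797 -0.    ]
84 [-0.071  -0.0815 -0.    ]
```

Scaled: -0.0675 m is -1.35, -0.0614 m is -1.228, -56 degrees is -14.

>>> {"op": "tcp_steps", "data": {
  "ticks": [
    {"sx": -0.008, "sy": -0.196, "spin": -1.75, "jaw": 0.1},
    {"sx": -0.042, "sy": -0.392, "spin": -3.5, "jaw": 0.1},
    {"sx": -0.098, "sy": -0.58, "spin": -5.25, "jaw": 0.1},
    {"sx": -0.176, "sy": -0.762, "spin": -7, "jaw": 0.1},
    {"sx": -0.276, "sy": -0.93, "spin": -8.75, "jaw": 0.1},
    {"sx": -0.398, "sy": -1.088, "spin": -10.5, "jaw": 0.1},
    {"sx": -0.536, "sy": -1.228, "spin": -12.25, "jaw": 0.1},
    {"sx": -0.69, "sy": -1.35, "spin": -14, "jaw": 0.1}
  ]
}}

```text
time_s: 4.75
position: [0.4593, 0.0087, 0.2089]
tool_rot: [[-0.711, 0.703, 0.004], [0.703, 0.711, 0.002], [-0.001, 0.004, -1.0]]
ft_force: [0.6, 3.0, 1.9]
gripper_width: 0.148
finger_force: 40.0
```

>>> {"op": "tcp_steps", "data": {
  "ticks": [
    {"sx": -0.008, "sy": -0.196, "spin": -1.75, "jaw": 0.1},
    {"sx": -0.042, "sy": -0.392, "spin": -3.5, "jaw": 0.1},
    {"sx": -0.098, "sy": -0.58, "spin": -5.25, "jaw": 0.1},
    {"sx": -0.128, "sy": -0.66, "spin": -6, "jaw": 0.1},
    {"sx": -0.128, "sy": -0.66, "spin": -6, "jaw": 0.1},
    {"sx": -0.128, "sy": -0.66, "spin": -6, "jaw": 0.1},
    {"sx": -0.128, "sy": -0.66, "spin": -6, "jaw": 0.1}
  ]
}}

```text
time_s: 5.33
position: [0.4393, -0.0196, 0.2089]
tool_rot: [[-0.934, 0.358, -0.0], [0.358, 0.934, 0.001], [0.001, 0.001, -1.0]]
ft_force: [-4.4, 2.2, 6.7]
gripper_width: 0.145
finger_force: 40.4
```

```bash
python3 - <<'E'
from h import *
o=robot.get_obs();p=np.array(o['position']);r=p[:2]-np.array([.5152,-.0519]);print(np.hypot(*r),np.degrees(np.arctan2(r[1],r[0])))
E
```

```text
0.0825248330687599 156.96946246792623
```

Scaled: -0.04 m is -0.8, -0.11 m is -2.2.

>>> {"op": "tcp_steps", "data": {
  "ticks": [
    {"jaw": 0.5},
    {"jaw": 0.5},
    {"jaw": 0.5},
    {"sz": -0.8, "jaw": 0.5},
    {"sz": -1.6, "jaw": 0.5},
    {"sz": -2.2, "jaw": 0.5},
    {"sz": -2.2, "jaw": 0.5}
  ]
}}

```text
time_s: 5.92
position: [0.4443, -0.0215, 0.3238]
tool_rot: [[-0.933, 0.358, 0.014], [0.358, 0.934, -0.004], [-0.015, 0.001, -1.0]]
ft_force: [-0.1, -0.9, -0.7]
gripper_width: 0.502
finger_force: 0.0
```

>>> {"op": "tcp_steps", "data": {
  "ticks": [
    {"sx": 0.36, "sy": 0.74, "spin": 1.75, "jaw": 0.5},
    {"sx": 0.72, "sy": 1.5, "spin": 3.5, "jaw": 0.5},
    {"sx": 1.08, "sy": 2.24, "spin": 5.25, "jaw": 0.5},
    {"sx": 1.44, "sy": 3, "spin": 7, "jaw": 0.5},
    {"sx": 1.8, "sy": 3.74, "spin": 8.75, "jaw": 0.5},
    {"sx": 2.16, "sy": 4.48, "spin": 10.5, "jaw": 0.5},
    {"sx": 2.52, "sy": 5.24, "spin": 12.25, "jaw": 0.5},
    {"sx": 2.86, "sy": 5.96, "spin": 14, "jaw": 0.5}
  ]
}}

```text
time_s: 6.58
position: [0.4175, 0.2602, 0.3174]
tool_rot: [[-0.352, 0.936, 0.001], [0.936, 0.352, 0.0], [0.0, 0.001, -1.0]]
ft_force: [0.7, 0.8, -0.4]
gripper_width: 0.502
finger_force: 0.0
```

>>> {"op": "tcp_steps", "data": {
  "ticks": [
    {"sz": 0.6, "spin": 1.75, "jaw": 0.5},
    {"sz": 1.2, "spin": 3.5, "jaw": 0.5},
    {"sz": 1.8, "spin": 5.25, "jaw": 0.5},
    {"sz": 2, "spin": 7, "jaw": 0.5},
    {"sz": 2, "spin": 8.75, "jaw": 0.5},
    {"sz": 2, "spin": 10.5, "jaw": 0.5},
    {"sz": 2, "spin": 12, "jaw": 0.5},
    {"sz": 2, "spin": 12, "jaw": 0.5}
  ]
}}

```text
time_s: 7.25
position: [0.4179, 0.2585, 0.2171]
tool_rot: [[0.457, 0.89, -0.0], [0.89, -0.457, 0.0], [0.0, -0.0, -1.0]]
ft_force: [0.4, -0.7, 0.2]
gripper_width: 0.499
finger_force: 0.0
```

```bash
python3 - <<'E'
from h import *
o=robot.get_obs();R=np.array(o['tool_rot']);print(R.T@(np.array([.4126,.3102,.06])-o['position']))
E
python3 shot.py w3; python3 - <<'E'
import sys;sys.path.insert(0,'.')
from h import *
c=cal('scene');f=robot.grab_frame('scene');cv2.imwrite('pics/s3.png',f[:,:,::-1])
w=cv2.imread('pics/w3.png');s=cv2.resize(f[140:270,220:428,::-1],(640,400),interpolation=2)
cv2.imwrite('pics/c3.png',cv2.resize(np.vstack([w,s]),(480,600)))
E
```

```text
[ 0.04350743 -0.02828603  0.15711405]
```

View pics/c3.png

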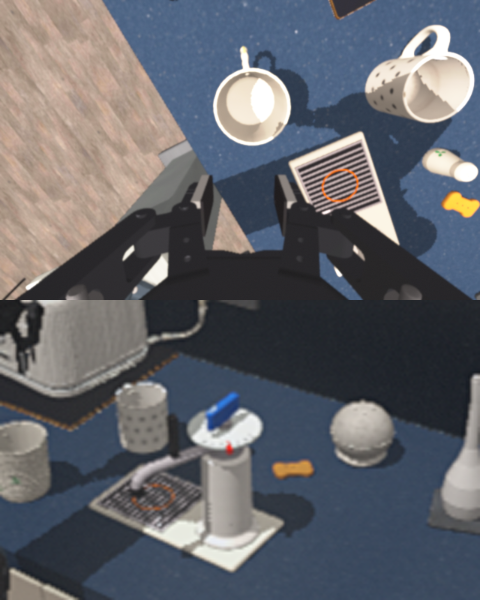

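The wrist view shows the mug rim at about (252,106) in the crop, with its handle pointing up, clear of the fingers. I'll check the spout angle from the scene view by projecting its points.

```bash
python3 - <<'E'
from h import *
c=cal('scene');ax=np.array([.5152,-.0519])
for d in(79,88.7,100,120,140,157):
    u=np.array([np.cos(np.radians(d)),np.sin(np.radians(d))])
    f=lambda r,z:((proj(c,np.r_[ax+r*u,z])-[220,140])*2.31+[0,300]).round()
    print(d,f(.08,.235),f(.08,.175),f(.14,.135))
import pickle
w=pickle.load(open('w3.pkl','rb'));print('rim',plane(w,(252*640/480,106*400/300),.0935))
E
```

```text
79 [183. 375.] [185. 412.] [158. 421.]
88.7 [176. 379.] [179. 416.] [147. 428.]
100 [170. 384.] [173. 422.] [137. 437.]
120 [164. 395.] [167. 432.] [126. 456.]
140 [166. 405.] [168. 443.] [127. 476.]
157 [172. 414.] [175. 452.] [138. 492.]
rim [0.44644974 0.28996659 0.0935    ]
```

The outlet projects to 157°, so the spout is at about 1.19 rad and clear of the tray. Next is the rim grasp.

>>> {"op": "tcp_steps", "data": {
  "ticks": [
    {"sx": 0.4, "sy": -0.3, "jaw": 0.5},
    {"sx": 0.78, "sy": -0.576, "jaw": 0.5},
    {"sx": 0.78, "sy": -0.576, "sz": 0.6, "jaw": 0.5},
    {"sx": 0.78, "sy": -0.576, "sz": 1.4, "jaw": 0.5},
    {"sx": 0.78, "sy": -0.576, "sz": 2, "jaw": 0.5},
    {"sx": 0.78, "sy": -0.576, "sz": 2, "jaw": 0.5}
  ]
}}

```text
time_s: 7.85
position: [0.4062, 0.3046, 0.1128]
tool_rot: [[0.453, 0.891, -0.01], [0.891, -0.453, -0.005], [-0.009, -0.007, -1.0]]
ft_force: [-0.1, -0.4, 0.0]
gripper_width: 0.498
finger_force: 0.0
```

```bash
python3 - <<'E'
from h import *
o=robot.get_obs();R=np.array(o['tool_rot']);print(R.T@(np.array([.4101,.3063,.058])-o['position']))
E
```

```text
[0.00374449 0.00311811 0.05473345]
```

Scaled: 0.001 m is 0.02, 0.054 m is 1.08.

>>> {"op": "tcp_steps", "data": {
  "ticks": [
    {"sx": 0.02, "sy": 0.02, "sz": 0.4, "jaw": 0.5},
    {"sx": 0.02, "sy": 0.02, "sz": 0.8, "jaw": 0.5},
    {"sx": 0.02, "sy": 0.02, "sz": 1.08, "jaw": 0.5},
    {"sx": 0.02, "sy": 0.02, "sz": 1.08, "jaw": 0.5},
    {"sx": 0.02, "sy": 0.02, "sz": 1.08, "jaw": 0.5}
  ]
}}

```text
time_s: 8.27
position: [0.4118, 0.3068, 0.0644]
tool_rot: [[0.454, 0.891, 0.0], [0.891, -0.454, 0.0], [0.0, 0.0, -1.0]]
ft_force: [0.0, -0.0, 0.3]
gripper_width: 0.499
finger_force: 0.0
```

>>> {"op": "tcp_steps", "data": {
  "ticks": [
    {"jaw": 0},
    {"jaw": 0},
    {"jaw": 0},
    {"jaw": 0},
    {"jaw": 0},
    {"jaw": 0}
  ],
  "grip_force": 60
}}

```text
time_s: 8.77
position: [0.4124, 0.3072, 0.0657]
tool_rot: [[0.454, 0.891, 0.004], [0.891, -0.454, 0.001], [0.003, 0.003, -1.0]]
ft_force: [-1.6, -0.7, 10.1]
gripper_width: 0.06
finger_force: 55.4
```

>>> {"op": "tcp_steps", "data": {
  "ticks": [
    {"sz": -0.2, "jaw": 0},
    {"sz": -0.4, "jaw": 0},
    {"sz": -0.6, "jaw": 0},
    {"sz": -0.8, "jaw": 0},
    {"sz": -1, "jaw": 0},
    {"sz": -1, "jaw": 0},
    {"sz": -1, "jaw": 0}
  ],
  "grip_force": 80
}}

```text
time_s: 9.35
position: [0.4116, 0.3068, 0.1145]
tool_rot: [[0.455, 0.89, 0.002], [0.89, -0.455, 0.001], [0.001, 0.001, -1.0]]
ft_force: [0.1, -0.4, -1.7]
gripper_width: 0.052
finger_force: 74.9
```

```bash
python3 - <<'E'
import sys;sys.path.insert(0,'.')
from h import *
import pickle
for n in('scene','side'):
    f=robot.grab_frame(n);cv2.imwrite(f'pics/{n}4.png',f[:,:,::-1])
c=cal('wrist');f=robot.grab_frame('wrist');cv2.imwrite('pics/w4.png',f[:,:,::-1]);pickle.dump(c,open('w4.pkl','wb'))
s=cv2.imread('pics/side4.png')[150:280,200:408]
cv2.imwrite('pics/c4.png',cv2.resize(np.vstack([cv2.imread('pics/w4.png'),cv2.resize(s,(640,400),interpolation=2)]),(480,600)))
E
```

```text
(no output)
```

View pics/c4.png

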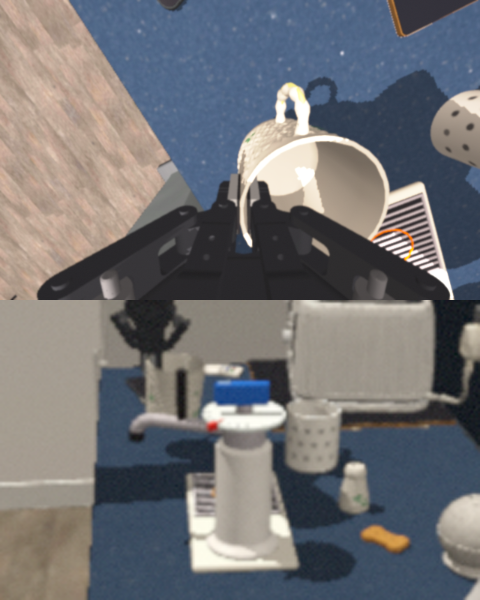

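The mug is lifted, and it stands close to upright in the side view. I'll fit the rim circle in the wrist view to locate the mug's centre in the tool frame.

```bash
python3 - <<'E'
from h import *
import pickle
from scipy.optimize import least_squares
c=pickle.load(open('w4.pkl','rb'));im=cv2.imread('pics/w4.png')
cv2.imwrite('pics/c5.png',cv2.resize(im[160:340,300:540],(800,600),interpolation=2))
o=robot.get_obs();p=np.array(o['position']);R=np.array(o['tool_rot'])
P=np.array([plane(c,(u/.75,v/.75),.143) for u,v in[(270,150),(300,138),(345,138),(375,160),(388,190),(385,215)]])
for fix in(1,0):
    s=least_squares(lambda q:np.hypot(*(P[:,:2]-q[:2]).T)-(.045 if fix else q[2]),[.445,.29,.045]);print(s.x,(R.T@(np.r_[s.x[:2],p[2]]-p)).round(4),np.abs(s.fun).max())
E
```

```text
[0.44642298 0.28744416 0.045     ] [-0.0007  0.0404 -0.    ] 0.0008840274562829861
[0.44781554 0.28833968 0.04371953] [ 0.0008  0.0412 -0.    ] 0.0005447978143835741
```

View pics/c5.png

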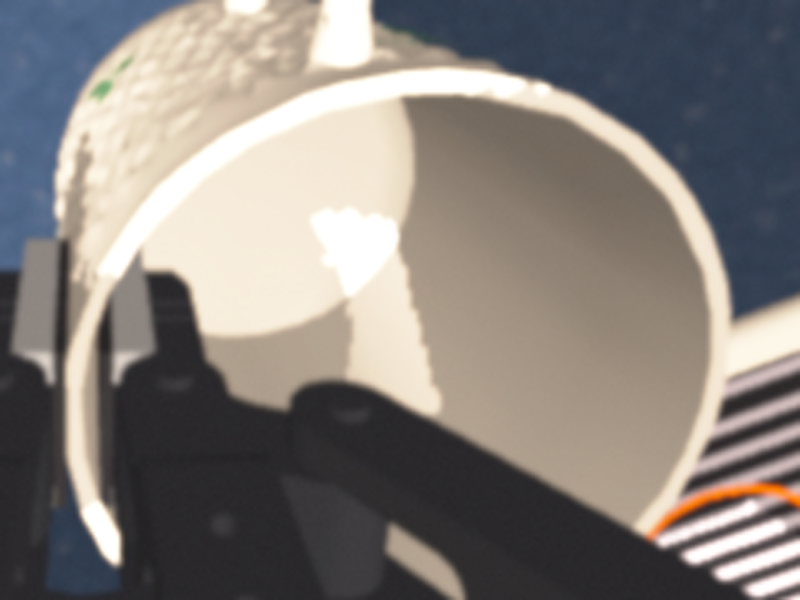

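In the crop the pads hold the wall at about (90,350) and the rim is level. The mug centre is at (0, 0.041) in the tool frame. I'll carry it to the ring.

Scaled: 0.1536 m is 3.072, 0.146 m is 2.92.

>>> {"op": "tcp_steps", "data": {
  "ticks": [
    {"sx": -0.2, "sy": 0.2, "jaw": 0},
    {"sx": -0.64, "sy": 0.68, "jaw": 0},
    {"sx": -1.1, "sy": 1.16, "jaw": 0},
    {"sx": -1.56, "sy": 1.64, "jaw": 0},
    {"sx": -2.02, "sy": 2.12, "jaw": 0},
    {"sx": -2.48, "sy": 2.6, "jaw": 0},
    {"sx": -2.76, "sy": 2.92, "jaw": 0},
    {"sx": -2.916, "sy": 3.072, "jaw": 0}
  ]
}}

```text
time_s: 10.17
position: [0.4829, 0.1043, 0.1131]
tool_rot: [[0.458, 0.889, 0.0], [0.889, -0.458, -0.0], [-0.0, 0.0, -1.0]]
ft_force: [0.2, 0.1, -2.1]
gripper_width: 0.05
finger_force: 75.0
```

>>> {"op": "tcp_steps", "data": {
  "ticks": [
    {"jaw": 0},
    {"jaw": 0},
    {"jaw": 0}
  ]
}}

```text
time_s: 10.42
position: [0.4805, 0.108, 0.1133]
tool_rot: [[0.454, 0.891, -0.002], [0.891, -0.454, 0.0], [-0.0, -0.002, -1.0]]
ft_force: [-0.2, 0.7, -2.7]
gripper_width: 0.048
finger_force: 75.0
```

```bash
python3 - <<'E'
from h import *
o=robot.get_obs();R=np.array(o['tool_rot']);p=np.array(o['position']);print((R.T@(np.array([.5185,.0883,.0787])-p)-[0,.041,0]).round(4))
E
```

```text
[-0.0002  0.0019  0.0345]
```

Scaled: 0.035 m is 0.7, 0.034 m is 0.68.

>>> {"op": "tcp_steps", "data": {
  "ticks": [
    {"sy": 0.02, "sz": 0.2, "jaw": 0},
    {"sy": 0.02, "sz": 0.4, "jaw": 0},
    {"sy": 0.02, "sz": 0.54, "jaw": 0},
    {"sy": 0.02, "sz": 0.62, "jaw": 0},
    {"sy": 0.02, "sz": 0.68, "jaw": 0},
    {"sy": 0.02, "sz": 0.7, "jaw": 0},
    {"sy": 0.02, "sz": 0.7, "jaw": 0}
  ]
}}

```text
time_s: 11.0
position: [0.4796, 0.1079, 0.0798]
tool_rot: [[0.455, 0.891, -0.004], [0.891, -0.455, 0.001], [-0.001, -0.004, -1.0]]
ft_force: [-8.5, 4.6, 19.2]
gripper_width: 0.052
finger_force: 85.2
```

>>> {"op": "tcp_steps", "data": {
  "ticks": [
    {"jaw": 0},
    {"jaw": 0}
  ]
}}

```text
time_s: 11.17
position: [0.4797, 0.1078, 0.08]
tool_rot: [[0.455, 0.891, -0.004], [0.891, -0.455, 0.001], [-0.001, -0.004, -1.0]]
ft_force: [-7.9, 4.6, 19.5]
gripper_width: 0.048
finger_force: 84.3
```

>>> {"op": "tcp_steps", "data": {
  "ticks": [
    {"sz": -0.02, "jaw": 0},
    {"sz": -0.02, "jaw": 0},
    {"sz": -0.02, "jaw": 0.2},
    {"sz": -0.02, "jaw": 0.4},
    {"sz": -0.02, "jaw": 0.4},
    {"sz": -0.02, "jaw": 0.4},
    {"sz": -0.02, "jaw": 0.4}
  ]
}}

```text
time_s: 11.75
position: [0.4828, 0.1064, 0.0793]
tool_rot: [[0.455, 0.89, 0.0], [0.89, -0.455, -0.0], [0.0, 0.0, -1.0]]
ft_force: [-0.2, 0.7, 0.1]
gripper_width: 0.4
finger_force: 0.0
```

>>> {"op": "tcp_steps", "data": {
  "ticks": [
    {"sz": -0.4, "jaw": 0.4},
    {"sz": -1.2, "jaw": 0.4},
    {"sz": -2, "jaw": 0.4},
    {"sz": -2.8, "jaw": 0.4},
    {"sz": -3.6, "jaw": 0.4},
    {"sz": -4.4, "jaw": 0.4},
    {"sz": -4.4, "jaw": 0.4},
    {"sz": -4.4, "jaw": 0.4}
  ]
}}

```text
time_s: 12.42
position: [0.4841, 0.1064, 0.3022]
tool_rot: [[0.455, 0.89, 0.007], [0.89, -0.455, -0.0], [0.003, 0.006, -1.0]]
ft_force: [0.7, -0.0, -0.1]
gripper_width: 0.4
finger_force: 0.0
```

```bash
python3 - <<'E'
from h import *
import pickle
c=cal('wrist');f=robot.grab_frame('wrist');cv2.imwrite('pics/w6.png',f[:,:,::-1]);pickle.dump(c,open('w6.pkl','wb'))
s=robot.grab_frame('side')[150:280,200:408,::-1]
cv2.imwrite('pics/c6.png',cv2.resize(np.vstack([f[:,:,::-1],cv2.resize(s,(640,400),interpolation=2)]),(480,600)))
print(robot.get_obs()['joint_positions'])
for X in([.5185,.0883,.107],[.5185,.0883,.013]):print(proj(c,X)*.75)
E
```

```text
[-5.52427097e-01  1.53418555e+01  9.54689732e+01 -4.29179421e-04
  6.92942960e+01  2.65353820e+01]
[267.09391743 127.54885348]
[261.93213535 117.382302  ]
```

View pics/c6.png

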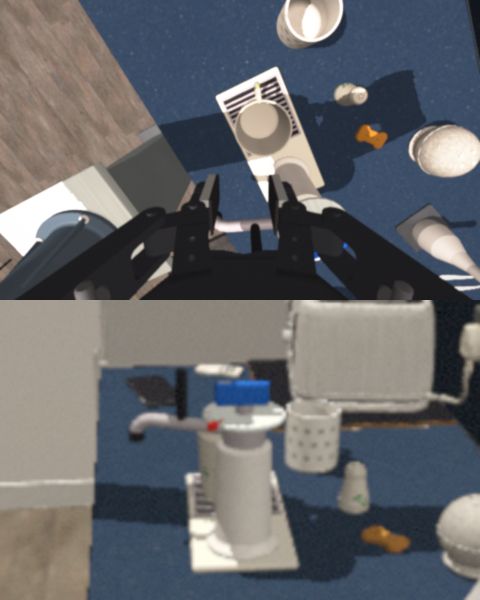

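The mug stands upright on the tray at about (264,128) in the crop, against an expected (267,127.5), so it is within about 5 mm. The fingers are clear. I'll return to the post.

Scaled: -0.1317 m is -2.634, 0.0213 m is 0.426, -56 degrees is -14.

>>> {"op": "tcp_steps", "data": {
  "ticks": [
    {"sx": -0.4, "sy": 0.06, "spin": -1.75, "jaw": 0.5},
    {"sx": -0.8, "sy": 0.12, "spin": -3.5, "jaw": 0.5},
    {"sx": -1.2, "sy": 0.2, "spin": -5.25, "jaw": 0.5},
    {"sx": -1.6, "sy": 0.26, "spin": -7, "jaw": 0.5},
    {"sx": -2, "sy": 0.32, "spin": -8.75, "jaw": 0.5},
    {"sx": -2.4, "sy": 0.4, "spin": -10.5, "jaw": 0.5},
    {"sx": -2.634, "sy": 0.426, "spin": -12.25, "jaw": 0.5},
    {"sx": -2.634, "sy": 0.426, "spin": -14, "jaw": 0.5}
  ]
}}

```text
time_s: 13.18
position: [0.4396, -0.0221, 0.2973]
tool_rot: [[-0.486, 0.874, -0.006], [0.874, 0.486, 0.001], [0.004, -0.005, -1.0]]
ft_force: [-0.7, 0.4, 0.1]
gripper_width: 0.502
finger_force: 0.0
```

>>> {"op": "tcp_steps", "data": {
  "ticks": [
    {"spin": -1.75, "jaw": 0.5},
    {"spin": -3.5, "jaw": 0.5},
    {"spin": -5.25, "jaw": 0.5},
    {"spin": -7, "jaw": 0.5},
    {"spin": -8.75, "jaw": 0.5},
    {"spin": -9, "jaw": 0.5},
    {"spin": -9, "jaw": 0.5}
  ]
}}

```text
time_s: 13.77
position: [0.4406, -0.0203, 0.2979]
tool_rot: [[-0.905, 0.426, -0.004], [0.426, 0.905, 0.001], [0.004, -0.001, -1.0]]
ft_force: [0.0, 0.3, -0.3]
gripper_width: 0.499
finger_force: 0.0
```

```bash
python3 - <<'E'
from h import *
o=robot.get_obs();R=np.array(o['tool_rot']);p=np.array(o['position']);print((R.T@(np.array([.4416,-.0206,.206])-p)).round(4))
import pickle
c=pickle.load(open('w6.pkl','rb'));print(plane(c,(264/.75,128/.75),.107))
E
```

```text
[-0.0015  0.0002  0.0919]
[0.51390362 0.08985532 0.107     ]
```

Careful with the scale: shifts go in units of 50 mm and turns go in units of 4 degrees. That gives: 0.091 m is 1.82, 0.06 m is 1.2.

>>> {"op": "tcp_steps", "data": {
  "ticks": [
    {"sx": -0.02, "sz": 0.6, "jaw": 0.5},
    {"sx": -0.02, "sz": 1.2, "jaw": 0.5},
    {"sx": -0.02, "sz": 1.82, "jaw": 0.5},
    {"sx": -0.02, "sz": 1.82, "jaw": 0.5},
    {"sx": -0.02, "sz": 1.82, "jaw": 0.1},
    {"sx": -0.02, "sz": 1.82, "jaw": 0.1},
    {"sx": -0.02, "sz": 1.82, "jaw": 0.1},
    {"sx": -0.02, "sz": 1.82, "jaw": 0.1}
  ],
  "grip_force": 40
}}

```text
time_s: 14.43
position: [0.4435, -0.0213, 0.2099]
tool_rot: [[-0.905, 0.424, 0.003], [0.424, 0.905, -0.001], [-0.003, 0.0, -1.0]]
ft_force: [0.7, -1.0, -2.5]
gripper_width: 0.147
finger_force: 39.2
```

```bash
python3 - <<'E'
from h import *
o=robot.get_obs();R=np.array(o['tool_rot']);p=np.array(o['position']);ax=np.array([.5152,-.0519])
r=p[:2]-ax;rad=np.hypot(*r);a0=np.arctan2(r[1],r[0]);print(rad,np.degrees(a0))
for d in(7,14,21,28,35,42,49,56,67):
    a=a0-np.radians(d);q=np.r_[ax+rad*np.array([np.cos(a),np.sin(a)]),p[2]];print(d,(R.T@(q-p)).round(4))
E
```

```text
0.07800352240373523 156.89412163999427
7 [-0.0002  0.0095  0.    ]
14 [-0.0017  0.0189  0.    ]
21 [-0.0042  0.0281  0.    ]
28 [-0.0078  0.0369  0.    ]
35 [-0.0125  0.0452  0.0001]
42 [-0.0182  0.0529  0.0001]
49 [-0.0248  0.0598  0.0001]
56 [-0.0321  0.0658  0.0001]
67 [-0.045   0.0734  0.0002]
```

Scaled: 0.0095 m is 0.19, -0.0002 m is -0.004, 7 degrees is 1.75.

>>> {"op": "tcp_steps", "data": {
  "ticks": [
    {"sx": -0.004, "sy": 0.19, "spin": 1.75, "jaw": 0.1},
    {"sx": -0.034, "sy": 0.378, "spin": 3.5, "jaw": 0.1},
    {"sx": -0.084, "sy": 0.562, "spin": 5.25, "jaw": 0.1},
    {"sx": -0.156, "sy": 0.738, "spin": 7, "jaw": 0.1},
    {"sx": -0.25, "sy": 0.904, "spin": 8.75, "jaw": 0.1},
    {"sx": -0.364, "sy": 1.058, "spin": 10.5, "jaw": 0.1},
    {"sx": -0.496, "sy": 1.196, "spin": 12.25, "jaw": 0.1},
    {"sx": -0.642, "sy": 1.316, "spin": 14, "jaw": 0.1}
  ]
}}

```text
time_s: 15.1
position: [0.4993, 0.0237, 0.2099]
tool_rot: [[-0.15, 0.989, -0.0], [0.989, 0.15, -0.004], [-0.004, -0.001, -1.0]]
ft_force: [-2.7, -7.7, 0.5]
gripper_width: 0.146
finger_force: 39.6
```

>>> {"op": "tcp_steps", "data": {
  "ticks": [
    {"sx": -0.004, "sy": 0.19, "spin": 1.75, "jaw": 0.1},
    {"sx": -0.022, "sy": 0.31, "spin": 2.875, "jaw": 0.1},
    {"sx": -0.022, "sy": 0.31, "spin": 2.875, "jaw": 0.1},
    {"sx": -0.022, "sy": 0.31, "spin": 2.875, "jaw": 0.1},
    {"sx": -0.022, "sy": 0.31, "spin": 2.875, "jaw": 0.1}
  ]
}}

```text
time_s: 15.52
position: [0.5153, 0.0249, 0.2099]
tool_rot: [[0.045, 0.999, 0.002], [0.999, -0.045, -0.003], [-0.003, 0.002, -1.0]]
ft_force: [-1.5, -5.1, -1.0]
gripper_width: 0.152
finger_force: 39.5
```

```bash
python3 - <<'E'
from h import *
o=robot.get_obs();p=np.array(o['position']);r=p[:2]-np.array([.5152,-.0519]);print(np.hypot(*r),np.degrees(np.arctan2(r[1],r[0])))
E
```

```text
0.07675487321803333 89.94011583360613
```

Scaled: -0.2 m is -4, -0.03 m is -0.6.

>>> {"op": "tcp_steps", "data": {
  "ticks": [
    {"jaw": 0.5},
    {"jaw": 0.5},
    {"jaw": 0.5},
    {"sz": -0.8, "jaw": 0.5},
    {"sz": -1.6, "jaw": 0.5},
    {"sz": -2.4, "jaw": 0.5},
    {"sx": -0.2, "sz": -3.2, "jaw": 0.5},
    {"sx": -0.6, "sz": -4, "jaw": 0.5}
  ]
}}

```text
time_s: 16.18
position: [0.5133, -0.0007, 0.4089]
tool_rot: [[0.042, 0.999, 0.002], [0.999, -0.042, 0.001], [0.001, 0.002, -1.0]]
ft_force: [1.0, -0.2, -0.5]
gripper_width: 0.5
finger_force: 0.0
```

>>> {"op": "tcp_steps", "data": {
  "ticks": [
    {"jaw": 0.5},
    {"jaw": 0.5}
  ]
}}

```text
time_s: 16.35
position: [0.5148, -0.0028, 0.409]
tool_rot: [[0.046, 0.999, 0.007], [0.999, -0.046, -0.001], [-0.001, 0.007, -1.0]]
ft_force: [-0.8, 0.5, -0.7]
gripper_width: 0.501
finger_force: 0.0
```

```bash
python3 shot.py w7; python3 - <<'E'
from h import *
im=cv2.imread('pics/w7.png');import pickle
c=pickle.load(open('w7.pkl','rb'))
print(proj(c,[.5152,-.0519,.189]),proj(c,[.5185,.0883,.107]),robot.get_obs()['joint_positions'])
u=proj(c,[.5152,-.0,.18]).astype(int);x=max(0,u[0]-100);y=max(0,u[1]-110);print(x,y)
cv2.imwrite('pics/c7.png',cv2.resize(im[y:y+180,x:x+200],None,fx=3.3,fy=3.3,interpolation=2))
E
```

```text
[324.96217984 201.97794624] [322.30644922  90.06991119] [-1.27391014e+01  1.17767643e+01  8.30244155e+01  2.85191174e-02
  8.50913510e+01 -1.01403485e+01]
223 51
```

View pics/c7.png

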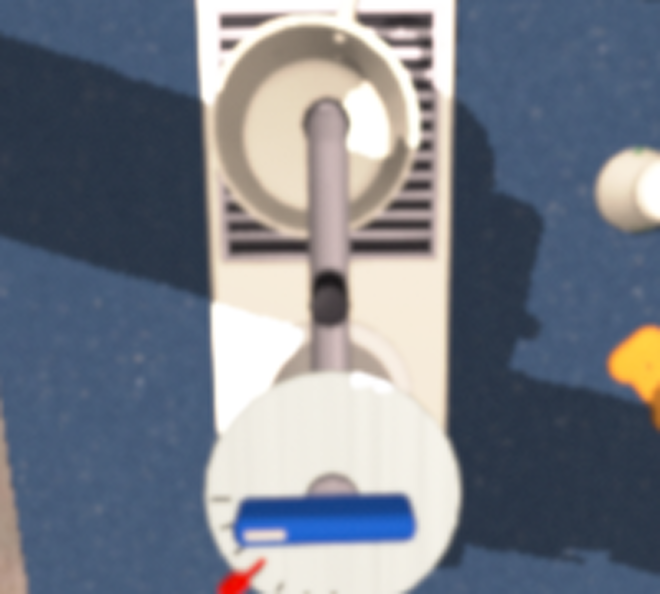

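The outlet is at about (327,120) in the crop, over the mug mouth, whose centre is near (316,126). The lever is still shut, and the marker lies towards the lower left. I'll measure the marker and lever angles more exactly.

```bash
python3 - <<'E'
from h import *
import pickle
ax=np.array([.5152,-.0519])
c=pickle.load(open('w7.pkl','rb'));print('mug',plane(c,(318.8,89.2),.107))
def blob(n,col,z):
    c=pickle.load(open(n+'.pkl','rb'));im=cv2.imread(f'pics/{n}.png');H,S,V=cv2.split(cv2.cvtColor(im,cv2.COLOR_BGR2HSV))
    m=(((H<5)|(H>175))&(S>150)&(V>90)) if col=='r' else (H>100)&(H<125)&(S>150)&(V>90)
    l,lab,st,ce=cv2.connectedComponentsWithStats(m.astype(np.uint8))
    best=min((i for i in range(1,l) if st[i,4]>25),key=lambda i:np.hypot(*(ce[i]-proj(c,[*ax,.2]))))
    uv=np.argwhere(lab==best)[:,::-1]
    P=np.array([plane(c,u,z)[:2] for u in uv])-ax
    return P
for n in('w1','w2','w7'):
  for z in(.19,.195):
    P=blob(n,'r',z);m=P.mean(0);r=np.hypot(*P.T)
    v=cv2.fitLine(P.astype(np.float32),2,0,.01,.01).ravel();a=np.degrees(np.arctan2(v[1],v[0]))%180+180
    print(n,z,len(P),np.degrees(np.arctan2(m[1],m[0]))%360,np.hypot(*m),r.min(),r.max(),'line',a)
P=blob('w7','b',.228);(ce,s,an)=cv2.minAreaRect(P.astype(np.float32));print('lever rect',ce,s,an)
# white line ends & bar top edges in w7
q=lambda u,v:plane(c,(223+u/3.3,51+v/3.3),.228)[:2]
A,B=q(240,526),q(413,520);print(A,B,np.degrees(np.arctan2(*(A-B)[::-1]))%360)
A,B=q(240,543),q(413,536);print(A,B,np.degrees(np.arctan2(*(A-B)[::-1]))%360)
E
```

```text
mug [0.51358182 0.08969814 0.107     ]
w1 0.19 101 218.70482446956026 0.05423859700115239 0.0396973029715006 0.06234450904458407 line 220.18396
w1 0.195 101 217.80188574383087 0.053615749752320176 0.03927613081818834 0.061631053211498074 line 220.18396
w2 0.19 99 218.38428599111248 0.056024212067642735 0.047052647112755884 0.06283198251222799 line 229.10362
w2 0.195 99 215.50919761305732 0.05396568521900455 0.04513455508972618 0.060621477047270826 line 229.10364
w7 0.19 61 218.14190009785818 0.05436214512140879 0.04177012642798418 0.06148665961963057 line 217.44463
w7 0.195 61 216.72437891481562 0.052554223766191 0.040137205954234735 0.05961846531056318 line 217.44464
lever rect (-0.004624830558896065, 0.00591940525919199) (0.014794099144637585, 0.06068257614970207) 87.2152099609375
[ 0.4810601  -0.04745291] [ 0.54208518 -0.04818096] 179.31647662947842
[ 0.48058152 -0.05384873] [ 0.5419432  -0.05419761] 179.6742485559867
```

The marker is at about 218.0°, consistent in all three views. The lever is at about 178.7°, so it must turn by about 39.4°. I'll pinch the lever on its axis.

Scaled: -0.049 m is -0.98, 0.0027 m is 0.054, 14 degrees is 3.5.

>>> {"op": "tcp_steps", "data": {
  "ticks": [
    {"sx": -0.4, "sy": 0.02, "spin": 1.75, "jaw": 0.5},
    {"sx": -0.8, "sy": 0.04, "spin": 3.5, "jaw": 0.5},
    {"sx": -0.98, "sy": 0.054, "spin": 5.25, "jaw": 0.5},
    {"sx": -0.98, "sy": 0.054, "spin": 7, "jaw": 0.5},
    {"sx": -0.98, "sy": 0.054, "spin": 8.75, "jaw": 0.5},
    {"sx": -0.98, "sy": 0.054, "spin": 10.5, "jaw": 0.5},
    {"sx": -0.98, "sy": 0.054, "spin": 12.25, "jaw": 0.5},
    {"sx": -0.98, "sy": 0.054, "spin": 14, "jaw": 0.5}
  ]
}}

```text
time_s: 17.07
position: [0.513, -0.0504, 0.4034]
tool_rot: [[0.856, 0.517, -0.005], [0.517, -0.856, 0.002], [-0.003, -0.004, -1.0]]
ft_force: [-0.7, -0.5, -0.5]
gripper_width: 0.499
finger_force: 0.0
```

>>> {"op": "tcp_steps", "data": {
  "ticks": [
    {"sz": 0.4, "spin": 1.75, "jaw": 0.5},
    {"sz": 1, "spin": 3.5, "jaw": 0.5},
    {"sz": 1.6, "spin": 5.25, "jaw": 0.5},
    {"sz": 2.2, "spin": 7, "jaw": 0.5},
    {"sz": 2.8, "spin": 8.175, "jaw": 0.5},
    {"sz": 2.8, "spin": 8.175, "jaw": 0.5},
    {"sz": 2.8, "spin": 8.175, "jaw": 0.5}
  ]
}}

```text
time_s: 17.65
position: [0.5121, -0.0502, 0.2635]
tool_rot: [[1.0, -0.02, -0.007], [-0.02, -1.0, 0.002], [-0.007, -0.002, -1.0]]
ft_force: [1.2, 0.5, 0.6]
gripper_width: 0.502
finger_force: 0.0
```

```bash
python3 - <<'E'
from h import *
o=robot.get_obs();R=np.array(o['tool_rot']);p=np.array(o['position']);print((R.T@(np.array([.5152,-.0519,.204])-p)).round(4),np.degrees(np.arctan2(R[1,0],R[0,0])))
E
```

```text
[0.0035 0.0017 0.0594] -1.1235570548971119
```

>>> {"op": "tcp_steps", "data": {
  "ticks": [
    {"sx": 0.04, "sy": 0.03, "sz": 0.4, "jaw": 0.5},
    {"sx": 0.04, "sy": 0.03, "sz": 0.8, "jaw": 0.5},
    {"sx": 0.04, "sy": 0.03, "sz": 1.16, "jaw": 0.5},
    {"sx": 0.04, "sy": 0.03, "sz": 1.16, "jaw": 0.5},
    {"sx": 0.04, "sy": 0.03, "sz": 1.16, "jaw": 0.1},
    {"sx": 0.04, "sy": 0.03, "sz": 1.16, "jaw": 0.1},
    {"sx": 0.04, "sy": 0.03, "sz": 1.16, "jaw": 0.1},
    {"sx": 0.04, "sy": 0.03, "sz": 1.16, "jaw": 0.1}
  ],
  "grip_force": 30
}}

```text
time_s: 18.32
position: [0.5175, -0.0507, 0.2099]
tool_rot: [[1.0, -0.023, 0.005], [-0.023, -1.0, 0.004], [0.004, -0.004, -1.0]]
ft_force: [1.3, 7.1, 1.8]
gripper_width: 0.129
finger_force: 33.0
```

Scaled: -39.4 degrees is -9.85.

>>> {"op": "tcp_steps", "data": {
  "ticks": [
    {"spin": -1.5, "jaw": 0.1},
    {"spin": -3, "jaw": 0.1},
    {"spin": -4.5, "jaw": 0.1},
    {"spin": -6, "jaw": 0.1},
    {"spin": -7.5, "jaw": 0.1},
    {"spin": -9, "jaw": 0.1},
    {"spin": -9.85, "jaw": 0.1},
    {"spin": -9.85, "jaw": 0.1}
  ]
}}

```text
time_s: 18.98
position: [0.5165, -0.0478, 0.2099]
tool_rot: [[0.786, 0.618, 0.003], [0.618, -0.786, 0.009], [0.008, -0.006, -1.0]]
ft_force: [1.0, 15.5, 4.4]
gripper_width: 0.134
finger_force: 33.4
```

>>> {"op": "tcp_steps", "data": {
  "ticks": [
    {"jaw": 0.1},
    {"jaw": 0.1},
    {"jaw": 0.1}
  ]
}}

```text
time_s: 19.23
position: [0.5165, -0.0478, 0.2099]
tool_rot: [[0.787, 0.617, 0.003], [0.617, -0.787, 0.009], [0.008, -0.005, -1.0]]
ft_force: [1.1, 14.8, 4.2]
gripper_width: 0.134
finger_force: 33.4
```

```bash
python3 -c "
from h import *
R=np.array(robot.get_obs()['tool_rot']);print(180+np.degrees(np.arctan2(R[1,0],R[0,0])))"
```

```text
218.06384647733694
```

Scaled: -0.2 m is -4, -0.16 m is -3.2.

>>> {"op": "tcp_steps", "data": {
  "ticks": [
    {"jaw": 0.3},
    {"jaw": 0.5},
    {"jaw": 0.5},
    {"sz": -0.8, "jaw": 0.5},
    {"sz": -1.6, "jaw": 0.5},
    {"sz": -2.4, "jaw": 0.5},
    {"sz": -3.2, "jaw": 0.5},
    {"sz": -4, "jaw": 0.5}
  ]
}}

```text
time_s: 19.9
position: [0.5157, -0.0534, 0.4106]
tool_rot: [[0.787, 0.617, 0.001], [0.617, -0.787, -0.001], [0.0, 0.001, -1.0]]
ft_force: [0.7, -0.3, 0.3]
gripper_width: 0.499
finger_force: 0.0
```

>>> {"op": "tcp_steps", "data": {
  "ticks": [
    {"jaw": 0.5},
    {"jaw": 0.5},
    {"jaw": 0.5}
  ]
}}

```text
time_s: 20.15
position: [0.5156, -0.0532, 0.4078]
tool_rot: [[0.787, 0.617, -0.0], [0.617, -0.787, -0.0], [-0.0, 0.0, -1.0]]
ft_force: [-0.0, 0.3, -0.6]
gripper_width: 0.5
finger_force: 0.0
```

```bash
python3 shot.py w8; python3 - <<'E'
from h import *
im=cv2.imread('pics/w8.png');import pickle
c=pickle.load(open('w8.pkl','rb'))
u=proj(c,[.5152,-.03,.18]).astype(int);x=max(0,u[0]-100);y=max(0,u[1]-90);print(u,x,y)
cv2.imwrite('pics/c8.png',cv2.resize(im[y:y+180,x:x+200],None,fx=3.3,fy=3.3,interpolation=2))
E
```

```text
[309 153] 209 63
```

View pics/c8.png

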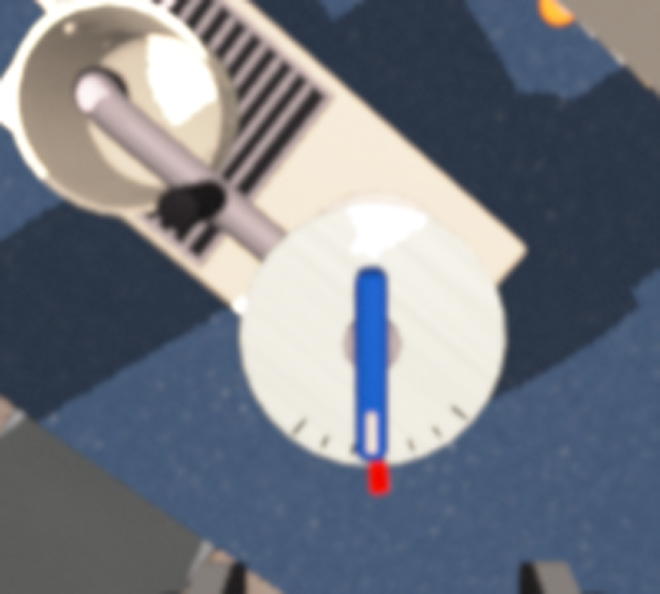

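The lever's white end points nearly straight at the red marker at (379,478) in the crop. The lever axis runs from (371,272) to (372,455). I'll compute the residual angle.

```bash
python3 - <<'E'
from h import *
import pickle
c=pickle.load(open('w8.pkl','rb'));q=lambda u,v,z:plane(c,(209+u/3.3,63+v/3.3),z)[:2]
ang=lambda d:np.degrees(np.arctan2(d[1],d[0]))%360
T=q(371,272,.228);L=q(372,456,.228);print('lever',T,L,ang(L-T),np.hypot(*(L-T)))
D=q((240+507)/2,(197+466)/2,.189);print('dial',D)
ax=T+(L-T)*30/66;print('axis from lever',ax)
M=q(379,478,.190);
for a in(D,ax,np.array([.5152,-.0519])):print('marker',ang(M-a),np.hypot(*(M-a)))
m=q(123,104,.107);print('mug',m)
u=q(100,93,.173);print('outlet',u,ang(u-D))
H,S,V=cv2.split(cv2.cvtColor(cv2.imread('pics/w8.png'),cv2.COLOR_BGR2HSV))
for nm,k,z in(('b',(H>100)&(H<125)&(S>180)&(V>130),.228),('r',((H<5)|(H>175))&(S>150)&(V>120),.19)):
    l,lab,st,ce=cv2.connectedComponentsWithStats(k.astype(np.uint8))
    i=min((i for i in range(1,l) if st[i,4]>25),key=lambda i:np.hypot(*(ce[i]-[322,175])))
    P=np.array([plane(c,w,z)[:2] for w in np.argwhere(lab==i)[:,::-1]]);v=cv2.fitLine(P.astype(np.float32),2,0,.01,.01).ravel()
    print(nm,st[i,4],P.mean(0),ang(v[:2])%180+180,ang(P.mean(0)-D))
E
```

```text
lever [ 0.5376253  -0.03254959] [ 0.48743193 -0.07203284] 218.18939644226006 0.06386158769576258
dial [ 0.51621427 -0.04991265]
axis from lever [ 0.51481013 -0.05049652]
marker 220.05352339940686 0.058076694305749306
marker 220.51556054331922 0.056628024992515694
marker 219.16532179219973 0.056028194086406836
mug [0.51503391 0.08692219]
outlet [0.52181377 0.08155009] 87.56102751362711
b 291 [ 0.51899951 -0.04644562] 217.81967 51.223364337309405
r 51 [ 0.47153221 -0.08677847] 218.10426 219.52500574787774
```

The residual is about 1–2°, against the 4° allowed. The mug is within about 5 mm of the ring centre and the outlet is over the mug. I'm handing the job in.

```bash
python3 -c "
from rig import robot
print(robot.finish_job())"
```

```text
the job is handed in; nothing more can be done
None
```

I handed the job in at about 20 s of the 69 s allowed; no verdict was returned. By my last measurements the mug stands upright within about 5 mm of the ring centre, the outlet is over it, the lever is within about 2° of the red marker, and the gripper is clear.

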